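Open the jam jar in the clamp and hold its cap over the mouth

ROBOT

A 7-joint arm with a two-finger parallel gripper is mounted at the origin on a cart in front of the work surface, level with it; the furniture and walls round the work are solid. World frame = base frame: x ahead of the robot, y to its left, z up, the work surface at z = 0. Lengths are in mm, angles in rad, forces in N, time in s.
With the tool pointing down it reaches from about 425 to 925 mm from the base axis. Payload 6.8 kg.
Tool frame: the origin (TCP) lies midway between the tips of the shut fingers; the grasp point (between the pads) lies 19 mm behind it; z points along the fingers, y is the line along which they close (so a half turn about z gives the same grasp; the last joint's range is limited). The gripper opens to 85 mm and grips with 20 to 120 N. Pads are 22 mm wide; open, the fingers measure 114 mm over their backs; the gripper's body (76 mm by 85 mm) begins 54 mm behind the grasp point. The pads swing forward as they close: fully open they stand 13 mm farther back than shut.
Start: joints at [-1.377, 0.477, 0.022, 1.555, -0.011, 1.109, -0.083], TCP at [200.633, 644.51, 231.308] pointing down, gripper open.
Joint ranges: [-2.96, 2.96], [-0.34, 2.1], [-1.41, 1.46], [0.24, 2.44], [-1.37, 4.51], [0.17, 1.92], [-2.96, 2.96]. Speed limits (rad/s): [2.39, 2.39, 3.14, 3.14, 3.14, 3.14, 3.14].

INTERFACE

Orientations are given as a unit quaternion [x, y, z, w].
In Python, from cell import manip gives the robot as it stands.
- The arm moves only by the tool carry_out, never from a script. Its argument "rows" is a list of rows, each a list of 3 entries, a list of its own where there are three numbers: the turn, a rotation vector about the tool's x, y, z in units of 5 degrees (1.0 is 5 degrees), then the shift along the tool's x, y, z in units of 25 mm (1.0 is 25 mm), then the opening, from 0 (shut) to 1 (fully open). In form: [[[wx, wy, wz], [dx, dy, dz], hand], ...]. A call has 1 to 20 rows; each row shifts and turns the commanded pose from where the row before left it, along the tool's axes as they then stand; what a row does not reach is not made up. A row lasts 1/10 s, in which the tool goes at most 50 mm and 8.59 degrees, less where a joint would pass 70% of its speed; a pose out of reach is approached as far as the arm can. A call is refused whole if a number of a shift passes 1 or a number of a turn 1, either way. A call with a gripper value outside its range is refused whole. The fingers move at their own pace and stop on an object; the grip force is fixed at half the most. Time passes only in rows, so rows that do not move let the fingers close. It gives the time, the measured TCP pose, the force, the opening and the grip force at its end, in the units of the state.
- manip.observe(): the state, without advancing time (a new reading comes with each control period).
- manip.snapshot(name): name is "scene" or "top" or "wrist"; returns a dict with "frame" (480x640x3 uint8, red, green, blue), "K" (3x3 intrinsics, pixels), "k1" (the pictures are not rectified: a ray, as slopes to the right and down, at radius r is drawn at 1 + k1 r^2 times it, then the intrinsics apply), "rvec" (rotation vector, rad) and "tvec" (3), from world to camera coordinates, as OpenCV has them; the wrist camera has in their place "T_tool_cam" (4x4, takes a point from camera to tool coordinates, whose origin is the TCP and whose axes are the flange's). Camera axes: x right, y down, z forward; pixel columns grow to the right and rows downward; lengths in mm; the calibration is good to about 2 mm. A picture is of the moment at which its call begins: read the wrist's pose just before it. There is no depth.
- manip.sign_off(): hands the job in; it is judged then, once.
The state is a dict: "time_s": time; "q": joint angles; "dq": joint speeds; "tau": joint torques, N m; "tool_pos": TCP position; "tool_rot": TCP orientation; "force": force on the tool from outside, world axes, zero at the start; "moment": the same for the moment, N m; "gripper_width": opening from 0.0 (shut) to 1.0 (fully open); "grasp_force": force on a finger pad.
Only numpy, scipy, OpenCV 4.12 (cv2) and the standard library are available. Lean on these libraries where they do the work, as an engineer would, in place of code of your own. Each camera call takes 0.05 s, during which the arm holds its last target. There are 200 camera calls.

TASK

Open the strawberry jam, the small six-sided jar with the red cap: take it out of the divided wooden tray, stand it on the white jar clamp with two of its flat sides facing the jaws, and swing the clamp's lever all the way over so that the jar is gripped fast. Then unscrew the red cap anticlockwise just until its threads let go, lift it straight up, and finish while still holding it level one to three centimetres clear above the open mouth, so that jam under it can drip back into the jar. The jar stays clamped, and the other two jars stay undisturbed in the tray.

Things in the scene. Friction and masses are not known exactly. Their poses are not given: they have to be found in the camera images.
- jam_jar: Six-sided glass jar of red jam, shut by the red cap. 44 mm across flat sides, 51 mm across corners; six-sided up to 40 mm, shoulder to 44 mm, neck 31 mm wide to the rim at 58 mm; 60 mm high with cap, about 0.12 kg. Starts upright in one of the tray's compartments, turned any way. Origin: centre of underside, z up; corners on +x, -x and every 60 degrees, flat sides square to y.
- red_cap: Red twist-off cap of that jar, a loose part, 43 mm wide, 13 mm high, hollow, 25 g. Origin: centre of its lower edge, 47 mm above the jar's underside when shut; z up, x then along the jar's x. The jar's corners stand out past the cap: fingertips that grip the cap must stay more than 42 mm above the jar's underside.
- cap_top (a point): Centre of the red cap's top. To open, turn the cap anticlockwise seen from above: it is tight all the way (about 0.22 N m, enough to spin a jar that is not braced), its lugs leave the threads at about 58 degrees, and a stop follows at about 100; lift it straight up at 65 to 95. It cannot come off sooner, nor clockwise. A white seal ring stays on the neck.
- jar_mouth (a point): Centre of the jar's rim, 58 mm above its underside, on its axis.
- tray: Fixed wooden tray, 74 x 195 x 30 mm, walls and floor 5 mm thick; two dividers as high as the walls make three compartments of 64 x 58 mm in a row along its y (which points away from the robot), centres at y = -63, 0 and +63 mm. Origin: centre of its underside.
- apricot_jar: Jar of the same shape and size with orange jam and a gold cap. Stands in another compartment; leave it alone. Origin: centre of its underside.
- plum_jar: Jar of the same shape and size with dark purple jam and a green cap. Stands in another compartment; leave it alone. Origin: centre of its underside.
- jar_clamp: White jar clamp, fixed: a board of 100 x 148 mm (y from -88 to +60 mm), its top 14 mm above the worktop, with two jaws 56 mm long along x and 22 mm high above the top. Fixed jaw's face at y = +22 mm. Origin: on the worktop (z = 0) under the jar's place; x along the jaws; the lever is on the -y side.
- clamp_seat (a point): Middle of the jar's place on the board's top, where the centre of the jar's underside belongs; axes as the clamp's. The sliding jaw's face is at y = -31 to -30 mm here when open, about -21 mm when shut (soft rubber); closing, it pushes a standing jar against the fixed jaw and squares it if it stands less than about 10 degrees off. A flat side must face each jaw.
- clamp_lever (a joint): Angle of the clamp's grey lever with the blue knob: 0 open (starts at 0 to 0.15), 1.5 rad fully over and shut. It swings level, clockwise seen from above, about an upright axis at x = 0, y = -67 mm of the clamp; stiff with about 0.25 N m (more at the end, as the jaw presses), and it stays where it is left, its cam holding the jaw.
- lever_knob (a point): Middle of the lever's upright blue knob, a post 16 mm thick, 66 mm from the lever's axis, from 36 to 67 mm above the worktop (this point: 54 mm). The arm under it reaches 37 mm above the worktop. In the clamp's frame the knob stands at x = +45, y = -115 mm when open and at x = -45, y = -115 mm when shut.
- spoon: Steel spoon lying on the worktop behind the clamp, 188 mm long; a bystander.
- salt_shaker: White salt shaker, 37 mm wide, 87 mm high, standing behind the tray; a bystander.

How it is judged (in metres and radians):
On the way, in this order (a step that is already met when the one before it is completed fails the run):
1. the red-capped jar stands on the clamp between the jaws (horizontal distance between jam_jar and clamp_seat below 0.016 m and z of jam_jar in the frame of clamp_seat below 0.003 m and angle between jam_jar's own z axis and vertical below 0.08 rad), for 0.2 s.
2. the lever is fully over and the jar gripped between the jaws (value of joint clamp_lever above 1.25 rad and contact force between jar_clamp and jam_jar above 3 N and horizontal distance between jam_jar and clamp_seat below 0.016 m), for 0.2 s.
3. the cap is turned until its threads let go, the jar still braced (angle between the x axis of red_cap and the x axis of jam_jar, either way round above 0.95 rad and value of joint clamp_lever above 1.25 rad and horizontal distance between jam_jar and clamp_seat below 0.016 m and z of jam_jar in the frame of clamp_seat below 0.005 m), for 0.1 s.
At the end, for the whole second after the job is handed in: Lever beyond 1.25 rad and gripping the jar with over 3 N; jar upright, within 16 mm of the seat, raised under 5 mm; cap held by the fingers, touching nothing else, still, level within 0.2 rad, within 15 mm of the jar's axis, its lower edge 5 to 50 mm above the jar's rim (all of step 2 and z of jam_jar in the frame of clamp_seat below 0.005 m and angle between jam_jar's own z axis and vertical below 0.08 rad and z of red_cap in the frame of jam_jar between 0.063 and 0.108 m and horizontal distance between red_cap and jam_jar below 0.015 m and angle between red_cap's own z axis and vertical below 0.2 rad and contact force between the fingers and red_cap above 2 N and contact force between red_cap and jam_jar below 0.1 N and contact force between red_cap and jar_clamp below 0.1 N and linear speed of red_cap below 0.02 m/s); the arm keeps its last pose, push and grip.
It fails at once if another jar disturbed: moved more than 15 mm or tipped (distance of any of apricot_jar, plum_jar from where it was at the start of the episode above 0.015 m or angle between any of apricot_jar, plum_jar's own z axis and vertical above 0.35 rad).
It fails at once if the jam jar tipped over (angle between jam_jar's own z axis and vertical above 0.5 rad).
It also fails if it takes over 53 s, if anything falls off the work surface, if the arm or the gripper's body presses on something with over 40 N, if the wrist force passes 120 N, or if a joint passes its speed limit or range.

## Working session

There is one attempt and no reset: what is moved stays moved. The work goes in short steps, Python scripts to look and compute and a tool call to move; the robot and the scene stay as the last step left them, time stands still between calls to the robot, and variables do not carry over. Pictures are saved under pics/ and viewed, at most 10 in all, crops included, and the job is handed in when it is done.

Besides the shell and the picture viewer there is one more tool, called after "Emit:" by a JSON object that holds its "name" and its "arguments". carry_out: Moves the arm, as the interface text tells. Its arguments: {"type":"object","properties":{"rows":{"type":"array"}},"required":["rows"]}

```bash
mkdir -p pics
cat > h.py <<'E'
import numpy as np, cv2
from cell import manip
from scipy.spatial.transform import Rotation as R
def snap(n):
    s=manip.observe(); d=manip.snapshot(n); return s,d
def save(d,name,crop=None,scale=1):
    f=d["frame"][:,:,::-1]
    if crop: x0,y0,x1,y1=crop; f=f[y0:y1,x0:x1]
    cv2.imwrite("pics/"+name,cv2.resize(f,None,fx=scale,fy=scale,interpolation=cv2.INTER_CUBIC))
def cam(s,d):
    if "rvec" in d:
        Rc=cv2.Rodrigues(np.array(d["rvec"],float))[0]; t=np.array(d["tvec"],float).ravel(); return Rc,t
    T=np.eye(4); T[:3,:3]=R.from_quat(s["tool_rot"]).as_matrix(); T[:3,3]=s["tool_pos"]
    M=np.linalg.inv(T@np.array(d["T_tool_cam"])); return M[:3,:3],M[:3,3]
def pt(s,d,uv,z):
    "pixel -> world point at height z"
    Rc,t=cam(s,d); K=np.array(d["K"]); k=d["k1"]
    p=np.array([(uv[0]-K[0,2])/K[0,0],(uv[1]-K[1,2])/K[1,1]]); q=p.copy()
    for _ in range(20): q=p/(1+k*(q@q))
    r=Rc.T@np.array([q[0],q[1],1]); c=-Rc.T@t
    return (c+r*(z-c[2])/r[2])
def proj(s,d,P):
    Rc,t=cam(s,d); K=np.array(d["K"]); P=np.atleast_2d(P)@Rc.T+t; q=P[:,:2]/P[:,2:]
    q=q*(1+d["k1"]*(q**2).sum(1,keepdims=True)); return q*[K[0,0],K[1,1]]+[K[0,2],K[1,2]]
E
python3 - <<'E'
from h import *
for n in("top","scene"):
    s,d=snap(n); save(d,n+"0.png"); np.savez("pics/%s0.npz"%n,**d)
print(s["tool_rot"],s["tool_pos"],manip.snapshot("wrist")["T_tool_cam"])
E
```

```text
[ 1.50325194e-01  9.88636184e-01 -9.09788404e-04 -6.85765860e-05] [200.47895389 643.93119454 230.32703993] [[ 3.72093034e-04 -9.62064711e-01 -2.72821100e-01  6.74781880e+01]
 [ 9.99999769e-01  5.12965510e-04 -4.45028141e-04  6.74282363e-01]
 [ 5.68093685e-04 -2.72820871e-01  9.62064681e-01 -1.41971108e+02]
 [ 0.00000000e+00  0.00000000e+00  0.00000000e+00  1.00000000e+00]]
```

View pics/top0.png

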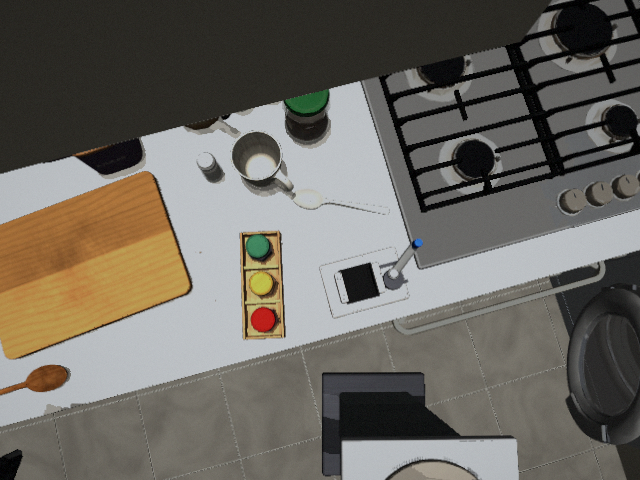

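View pics/scene0.png

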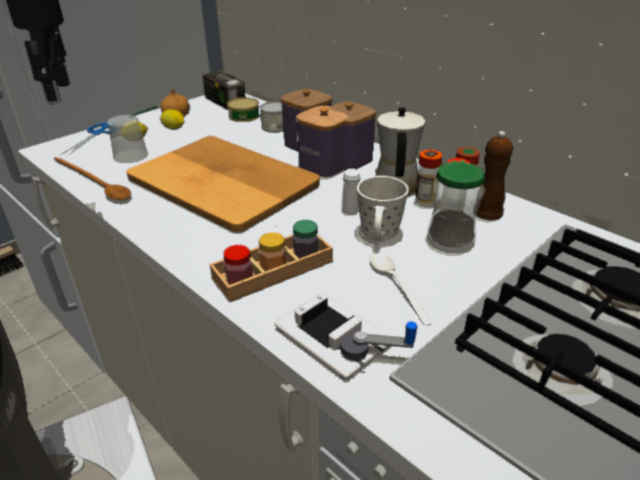

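Run:
```python
from h import *
d=dict(np.load("pics/top0.npz")); s=None; d["k1"]=float(d["k1"])
save(d,"crop1.png",(225,215,435,350),3.8)
print(np.linalg.norm(d["tvec"]), (-cam(s,d)[0].T@cam(s,d)[1]))
for n,uv,z in [("red",(263,320),60),("yel",(262,283),60),("grn",(258,247),60),("knob",(418,243),67),("pivot",(394,281),40)]: print(n,pt(s,d,uv,z))
```

```text
1003.6128257009271 [373.77354286 212.419419   906.86825559]
red [363.72142717 298.02059563  60.        ]
yel [427.74376937 300.5882831   60.        ]
grn [491.46994231 308.55347892  60.        ]
knob [496.84428453  25.57585047  67.        ]
pivot [431.84745423  65.4490553   40.        ]
```

View pics/crop1.png

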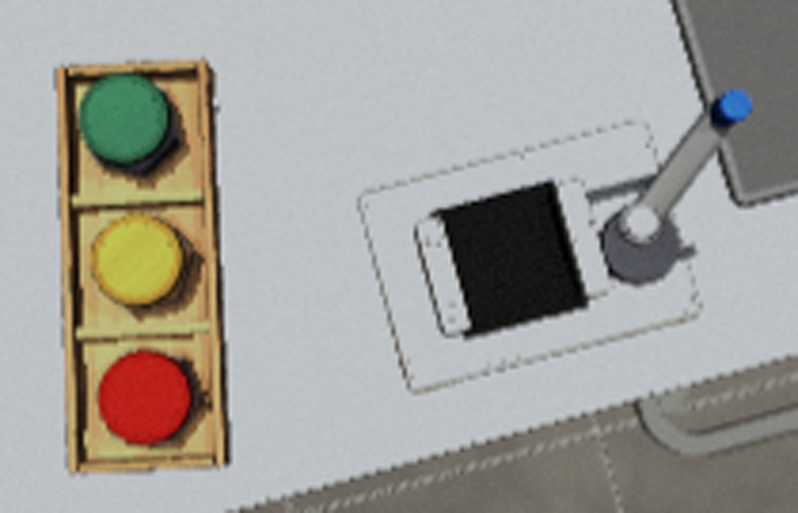

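Run:
```python
from h import *
from scipy.optimize import least_squares
d=dict(np.load("pics/top0.npz")); s=None; d["k1"]=float(d["k1"])
px=lambda l:np.array(l)/3.8+[225,215]-.37
def fit(L,uv,x0):
    f=lambda p:(proj(s,d,np.c_[L[:,:2]@R.from_euler('z',p[2]).as_matrix()[:2,:2].T+p[:2],L[:,2]])-uv).ravel()
    r=least_squares(f,x0); print(r.x,np.round(r.fun,1)); return r.x
L=np.array([[50,60,14],[50,-88,14],[-50,-88,14],[-50,60,14],[28,22,36],[-28,22,36]],float)
c=fit(L,px([[360,190],[648,121],[697,318],[412,391],[440,215],[468,335]]),[425,130,.2])
Rz=R.from_euler('z',c[2]).as_matrix()[:2,:2]
for n,p in [("seat",(0,0)),("pivot",(0,-67)),("knob open",(45,-115)),("mid",(0,-133)),("shut",(-45,-115))]:
    w=Rz@p+c[:2]; print(n,w,np.linalg.norm(w))
k=pt(s,d,px([733,107]),67)[:2]; print("knob",k,(k-c[:2])@Rz)
T=np.array([[37,97.5,30],[37,-97.5,30],[-37,97.5,30],[-37,-97.5,30]])
# x right(-Y world) : tray corners
t=fit(T,px([[207,62],[228,464],[57,67],[70,470]]),[430,300,-1.5]) if 0 else None
for n,p in [("red",(145,397)),("yel",(138,259)),("grn",(125,119))]: print(n,pt(s,d,px(p),60+5))
for p in [(207,62),(228,464),(57,67),(70,470)]: print(pt(s,d,px(p),30))
```

```text
[4.28690186e+02 1.31495105e+02 2.37525691e-01] [-1.3  0.7 -0.4  0.1  1.   0.4 -1.9  0.7  1.1 -0.3  1.4 -1.6]
seat [428.69018594 131.49510542] 448.40410153427314
pivot [444.45518618  66.37625433] 449.3842672622211
knob open [499.48605649  30.3123761 ] 500.40499674973404
mid [459.98488791   2.22932639] 459.990290117357
shut [412.01297293   9.1355101 ] 412.11424072808103
knob [497.22525281  26.40454826] [  41.8831665  -118.26614461]
red [365.3068087  297.89982302  65.        ]
yel [427.79820797 301.91072179  65.        ]
grn [492.65407756 308.8531627   65.        ]
[525.45725642 273.44517452  30.        ]
[333.76469704 262.06251848  30.        ]
[523.18481032 346.31235719  30.        ]
[331.13738241 336.28749216  30.        ]
```

Emit:
{"name": "carry_out", "arguments": {"rows": [[[0,0,0],[-0.4,-0.45,0],1],[[0,0,0],[-0.87,-0.94,0],1],[[0,0,0],[-0.87,-0.94,0],1],[[0,0,0],[-0.87,-0.94,0],1],[[0,0,0],[-0.87,-0.94,0],1],[[0,0,0],[-0.87,-0.94,0],1],[[0,0,0],[-0.87,-0.94,0],1],[[0,0,0],[-0.87,-0.94,0],1],[[0,0,0],[-0.87,-0.94,0],1],[[0,0,0],[-0.87,-0.94,0],1],[[0,0,0],[-0.87,-0.94,0],1],[[0,0,0],[-0.87,-0.94,0],1],[[0,0,0],[-0.4,-0.45,0],1],[[0,0,0],[0,0,0],1],[[0,0,0],[0,0,0],1]]}}

```text
time_s: 1.65
tool_pos: [364.4, 298.9, 231.4]
tool_rot: [0.151, 0.989, 0.0, -0.0]
force: [0.2, 0.6, 0.3]
gripper_width: 1.003
grasp_force: 0.0
```

Run:
```python
from h import *
s,d=snap("wrist"); save(d,"w1.png",None,1.25)
print(s["time_s"],s["tool_pos"],s["tool_rot"],np.round(s["q"],2)); import pickle; pickle.dump((s,d),open("pics/w1.pkl","wb"))
```

```text
1.65 [364.38462919 298.91006315 231.381687  ] [ 1.50706351e-01  9.88578535e-01  2.63780818e-04 -8.11732919e-05] [-0.96  0.14  0.16  2.03 -0.03  0.97  0.48]
```

View pics/w1.png

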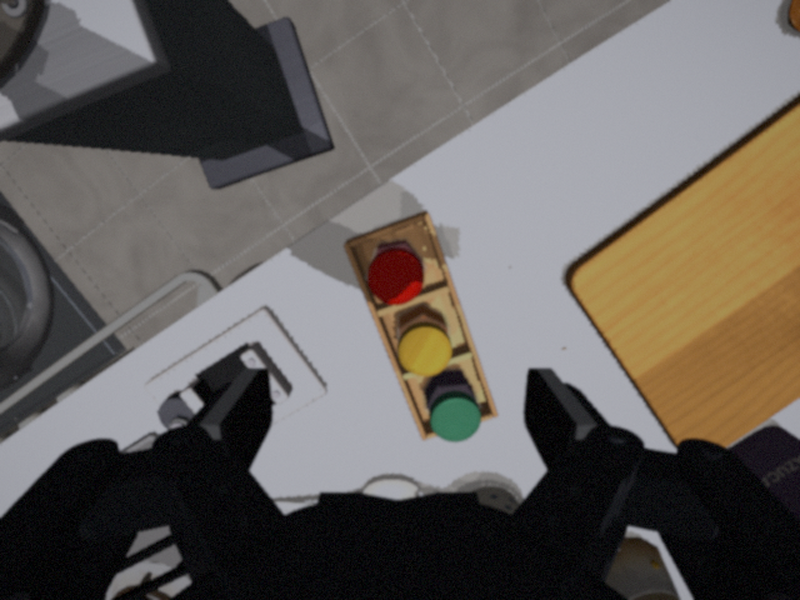

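Emit:
{"name": "carry_out", "arguments": {"rows": [[[0,0,0],[0,0,0.5],1],[[0,0,0],[0,0,0.9],1],[[0,0,0],[0,0,0.9],1],[[0,0,0],[0,0,0.9],1],[[0,0,0],[0,0,0.6],1],[[0,0,0],[0,0,0.2],1],[[0,0,0],[0,0,0],1],[[0,0,0],[0,0,0],1]]}}

```text
time_s: 2.5
tool_pos: [364.7, 299.7, 131.6]
tool_rot: [0.15, 0.989, 0.0, 0.0]
force: [-0.1, 0.9, 0.4]
gripper_width: 0.998
grasp_force: 0.0
```

Run:
```python
from h import *
s,d=snap("wrist"); uv=proj(s,d,[365,298,60])[0]; print(s["tool_pos"],uv)
x,y=[int(v) for v in uv]; x0=x-70;y0=max(y-75,0); save(d,"w2.png",(x0,y0,x0+140,y0+100),5.7); print(x0,y0)
import pickle; pickle.dump((s,d),open("pics/w2.pkl","wb"))
```

```text
[364.71012963 299.67947646 131.58160924] [314.82123025 251.11280082]
244 176
```

View pics/w2.png

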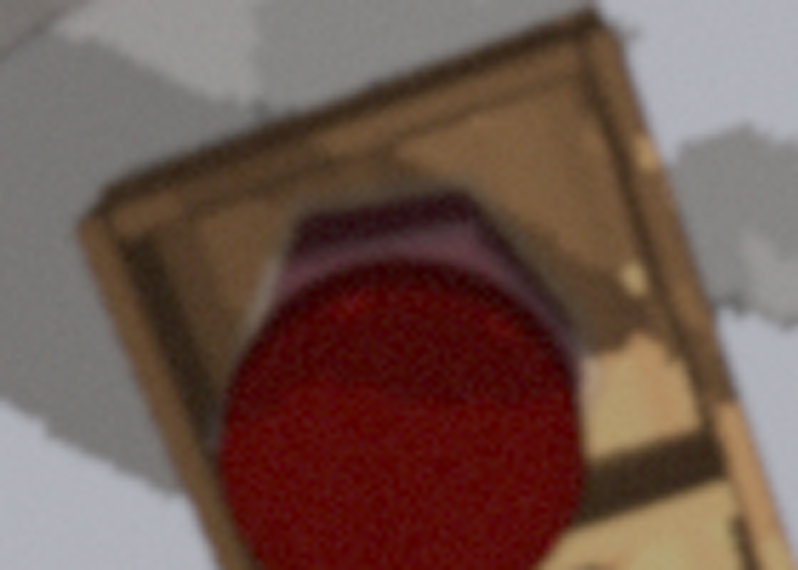

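Run:
```python
from h import *; import pickle
s,d=pickle.load(open("pics/w2.pkl","rb"))
f=lambda p:np.array(p)/5.7+[244,176]-.41
for z in(5,7,10):
    a,b=pt(s,d,f((303,212)),z),pt(s,d,f((465,190)),z); print(z,a,b,np.linalg.norm(a-b),np.degrees(np.arctan2(*(b-a)[1::-1])))
m=cv2.inRange(cv2.cvtColor(d["frame"],cv2.COLOR_RGB2HSV),(0,200,60),(8,255,255))
ys,xs=np.nonzero(m[150:380,200:450]); print("red bbox",xs.min()+200,xs.max()+200,ys.min()+150,ys.max()+150)
for c in [(362,298),(365,298),(368,298)]:
  for z in (65,):
    th=np.linspace(0,2*np.pi,60); u=proj(s,d,np.c_[c[0]+21.5*np.cos(th),c[1]+21.5*np.sin(th),0*th+z]); print(c,u.min(0),u.max(0))
# overlay hexagon candidates
for yaw in range(0,60,10):
    th=np.radians(yaw+60*np.arange(6)); u=(proj(s,d,np.c_[365+25.4*np.cos(th),298+25.4*np.sin(th),0*th+5])-[244,176]+.41)*5.7; u=u[u[:,1]<330]; print(yaw,u.round())
```

```text
5 [346.78745787 288.08107292   5.        ] [350.51739016 310.61531989   5.        ] 22.840855528258324 80.6014554259858
7 [346.44214271 288.32086667   7.        ] [350.14429551 310.6872849    7.        ] 22.670743252185307 80.6014554259859
10 [345.92416996 288.68055731  10.        ] [349.58465354 310.79523242  10.        ] 22.4155748380758 80.60145542598583
red bbox 283 345 226 285
(362, 298) [279.61773765 216.15103689] [347.07528614 280.54457756]
(365, 298) [281.14538566 220.66339622] [348.35912897 284.59040369]
(368, 298) [282.6629006  225.14400732] [349.63303086 288.60606829]
0 [[533. 182.]
 [355. 142.]
 [234. 274.]]
10 [[588. 321.]
 [508. 163.]
 [325. 154.]
 [230. 304.]]
20 [[588. 290.]
 [480. 148.]
 [299. 171.]]
30 [[582. 260.]
 [450. 139.]
 [276. 192.]]
40 [[571. 232.]
 [418. 134.]
 [257. 217.]]
50 [[554. 206.]
 [386. 136.]
 [243. 244.]]
```

Emit:
{"name": "carry_out", "arguments": {"rows": [[[0,0,0],[-0.09,-0.085,0.3],1],[[0,0,0],[0,0,0.8],1],[[0,0,0],[0,0,0.8],1],[[0,0,0],[0,0,0.8],1],[[0,0,0],[0,0,0.45],1],[[0,0,0],[0,0,0.234],1],[[0,0,0],[0,0,0],0.8],[[0,0,0],[0,0,0],0.6],[[0,0,0],[0,0,0],0.3],[[0,0,0],[0,0,0],0],[[0,0,0],[0,0,0],0],[[0,0,0],[0,0,0],0],[[0,0,0],[0,0,0],0]]}}

```text
time_s: 3.85
tool_pos: [366.6, 296.9, 47.8]
tool_rot: [0.15, 0.989, 0.001, 0.0]
force: [-0.9, -1.6, 7.7]
gripper_width: 0.477
grasp_force: 59.6
```

Emit:
{"name": "carry_out", "arguments": {"rows": [[[0,0,0],[0,0,-0.2],0],[[0,0,0],[0,0,-0.5],0],[[0,0,0],[0,0,-0.6],0],[[0,0,0],[0,0,-0.6],0],[[0,0,0],[0,0,-0.5],0],[[0,0,0],[-0.2,-0.26,-0.2],0],[[0,0,0],[-0.5,-0.64,0],0],[[0,0,0],[-0.6,-0.78,0],0],[[0,0,0],[-0.6,-0.78,0],0],[[0,0,0],[-0.6,-0.78,0],0],[[0,0,0],[-0.6,-0.78,0],0],[[0,0,0],[-0.6,-0.78,0],0],[[0,0,0],[-0.4,-0.52,0],0],[[0,0,0],[-0.245,-0.26,0],0],[[0,0,0],[0,0,0],0],[[0,0,0],[0,0,0],0]]}}

```text
time_s: 5.45
tool_pos: [428.2, 131.5, 111.7]
tool_rot: [0.15, 0.989, 0.0, -0.0]
force: [0.8, 0.4, -1.1]
gripper_width: 0.481
grasp_force: 60.8
```

Run:
```python
from h import *
s,d=snap("wrist"); print(s["tool_pos"],s["tool_rot"],s["gripper_width"],np.round(s["q"],2))
save(d,"w3.png",None,1.25)
import pickle; pickle.dump((s,d),open("pics/w3.pkl","wb"))
```

```text
[428.18502275 131.47619701 111.67846681] [ 1.50147155e-01  9.88663643e-01  1.20360060e-04 -1.35700466e-04] 0.480597547855904 [-0.62  0.28  0.21  2.2  -0.09  0.67  0.93]
```

View pics/w3.png

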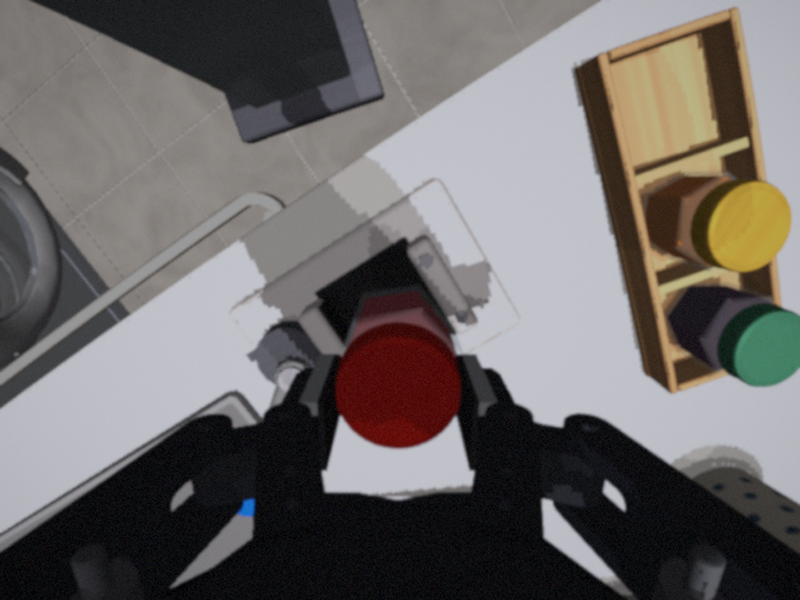

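Run:
```python
from h import *; import pickle
from scipy.optimize import least_squares
s,d=pickle.load(open("pics/w3.pkl","rb"))
L=np.array([[-50,60,14],[50,60,14],[-50,-88,14]],float); uv=np.array([[438,180],[520,317],[232,310]])/1.25
f=lambda p:(proj(s,d,np.c_[L[:,:2]@R.from_euler('z',p[2]).as_matrix()[:2,:2].T+p[:2],L[:,2]])-uv).ravel()
r=least_squares(f,[428,131,.23]); print(r.x,np.degrees(r.x[2]),r.fun.round(1))
save(d,"w3c.png",(170,130,430,325),3)
```

```text
[4.31922066e+02 1.29464211e+02 2.63455662e-01] 15.0948975152035 [ 1.1 -5.   4.7  4.2 -5.9  2.9]
```

View pics/w3c.png

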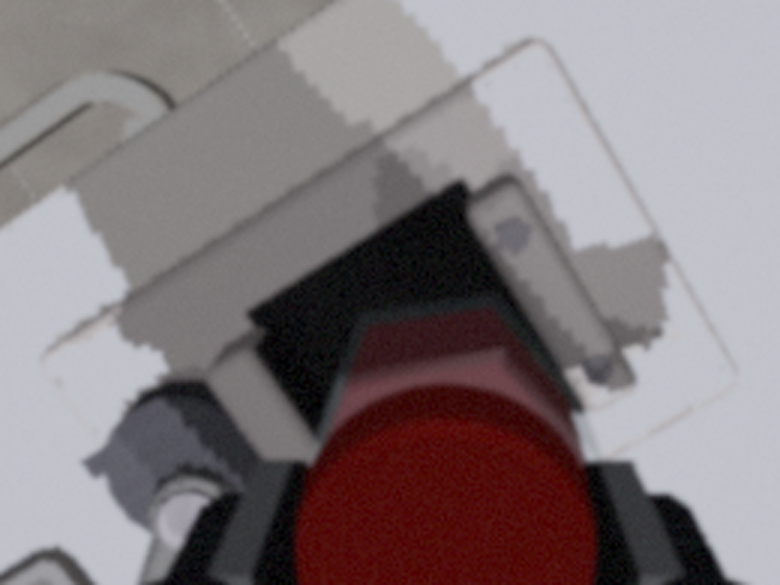

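Run:
```python
from h import *; import pickle
from scipy.optimize import least_squares
s,d=pickle.load(open("pics/w3.pkl","rb"))
px=lambda l:np.array(l)/3+[170,130]-.33
L=np.array([[-50,60,14],[50,60,14],[-50,-88,14],[-28,22,14],[-28,-30.5,14]],float); uv=px([[541,34],[740,373],[38,356],[463,185],[252,313]])
def f(p,free):
    P=np.c_[L[:,:2]@R.from_euler('z',p[2]).as_matrix()[:2,:2].T+p[:2],L[:,2]+(p[3] if free else 0)]
    return (proj(s,d,P)-uv).ravel()
for fr in(0,1):
    r=least_squares(f,[428,131,.23,0],args=(fr,)); print(r.x,np.degrees(r.x[2]),r.fun.round(1))
for z,a,b in[(69,(362,318),(495,293)),(72,(362,318),(495,293)),(109,(365,390),(505,348))]:
    A,B=pt(s,d,px(a),z),pt(s,d,px(b),z); D=(B-A)[:2]; n=np.array([D[1],-D[0]])/np.linalg.norm(D); print(z,A,B,np.linalg.norm(D),np.degrees(np.arctan2(D[1],D[0])),(A+B)[:2]/2+22*n)
th=np.radians(np.arange(0,60,3))
for c in [(428,131.5)]:
  for yaw in (8,14,20,26):
    t=np.radians(yaw+60*np.arange(6)); print(yaw,((proj(s,d,np.c_[c[0]+25.4*np.cos(t),c[1]+25.4*np.sin(t),0*t+69])-[170,130]+.33)*3)[1:5].round().tolist())
```

```text
[4.30345000e+02 1.28913772e+02 2.60461155e-01 0.00000000e+00] 14.92332493659499 [ 0.4 -4.   3.1  2.4 -4.3  0.4 -4.   3.1  4.8 -1. ]
[ 4.31232782e+02  1.28438334e+02  2.60141898e-01 -5.66552224e+00] 14.905032822177404 [-0.6 -2.3  0.6  1.3 -1.4 -0.6 -4.3  3.3  5.9 -1.6]
69 [407.03446219 122.45831377  69.        ] [409.78197271 147.44575544  69.        ] 25.138040001247475 83.72521191425012 [430.27641865 132.54750222]
72 [406.33507299 122.9400497   72.        ] [409.03794956 147.52156457  72.        ] 24.72966670535716 83.72521191425001 [429.55471248 132.82627474]
109 [408.35947292 125.7835049  109.        ] [408.26869297 147.49932924 109.        ] 21.71601407946873 90.23951555881928 [430.31389072 136.73338417]
8 [[574.0, 416.0], [520.0, 300.0], [383.0, 289.0], [309.0, 395.0]]
14 [[575.0, 403.0], [508.0, 292.0], [371.0, 295.0], [309.0, 408.0]]
20 [[575.0, 390.0], [495.0, 286.0], [359.0, 303.0], [310.0, 421.0]]
26 [[573.0, 377.0], [482.0, 281.0], [348.0, 312.0], [313.0, 434.0]]
```

Emit:
{"name": "carry_out", "arguments": {"rows": [[[0,0,0],[-0.15,-0.205,0],0],[[0,0,0.4],[0,0,0],0],[[0,0,0.8],[0,0,0],0],[[0,0,0.4],[0,0,0],0],[[0,0,0],[0,0,0.2],0],[[0,0,0],[0,0,0.4],0],[[0,0,0],[0,0,0.4],0],[[0,0,0],[0,0,0.4],0],[[0,0,0],[0,0,0.3],0],[[0,0,0],[0,0,0.2],0],[[0,0,0],[0,0,0.1],0],[[0,0,0],[0,0,0],0],[[0,0,0],[0,0,0],0]]}}

```text
time_s: 6.8
tool_pos: [430.7, 125.0, 61.9]
tool_rot: [0.219, 0.976, 0.0, 0.0]
force: [-0.4, 0.6, -2.1]
gripper_width: 0.481
grasp_force: 60.8
```

Run:
```python
from h import *
s=manip.observe(); print(s["tool_pos"],s["tool_rot"],s["force"],s["moment"],s["gripper_width"])
a,b=manip.snapshot("top"),manip.snapshot("wrist")
A=cv2.resize(a["frame"][230:330,305:435],None,fx=4,fy=4,interpolation=cv2.INTER_CUBIC)
B=cv2.resize(b["frame"][100:350,170:440],None,fx=1.48,fy=1.6)
C=np.vstack([cv2.resize(A,(400,308)),cv2.resize(B,(400,292))]); C=np.hstack([cv2.resize(A,(400,400)),cv2.resize(B,(400,400))])
cv2.imwrite("pics/m1.png",C[:,:,::-1])
```

```text
[430.65594226 125.03529772  61.85966469] [2.18922713e-01 9.75742184e-01 1.25174939e-04 1.45598352e-04] [-0.39996309  0.60956195 -2.09593079] [ 0.00913216 -0.04429599  0.04895306] 0.4809436982456614
```

View pics/m1.png

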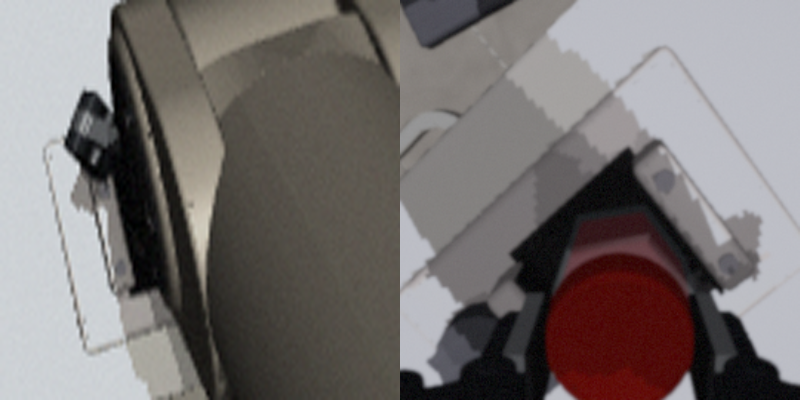

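Emit:
{"name": "carry_out", "arguments": {"rows": [[[0,0,0],[0,0,0.1],0],[[0,0,0],[0,0,0.06],0],[[0,0,0],[0,0,0.04],0],[[0,0,0],[0,0,0],0],[[0,0,0],[0,0,0],0]]}}

```text
time_s: 7.4
tool_pos: [430.5, 125.0, 56.9]
tool_rot: [0.219, 0.976, 0.0, 0.0]
force: [-0.8, -0.4, 4.7]
gripper_width: 0.48
grasp_force: 61.2
```

Emit:
{"name": "carry_out", "arguments": {"rows": [[[0,0,0],[0,0,0],0.7],[[0,0,0],[0,0,0],1],[[0,0,0],[0,0,0],1],[[0,0,0],[0,0,0],1],[[0,0,0],[0,0,0],1],[[0,0,0],[0,0,-0.5],1],[[0,0,0],[0,0,-0.9],1],[[0,0,0],[0,0,-0.9],1],[[0,0,0],[0,0,-0.9],1],[[0,0,0],[0,0,-0.6],1],[[0,0,0],[0,0,-0.2],1],[[0,0,0],[0,0,0],1]]}}

```text
time_s: 8.6
tool_pos: [430.7, 125.2, 157.0]
tool_rot: [0.219, 0.976, 0.0, 0.0]
force: [1.2, -0.2, -0.0]
gripper_width: 0.998
grasp_force: 0.0
```

Run:
```python
from h import *
s,d=snap("wrist"); print(s["tool_pos"],s["tool_rot"],np.round(s["q"],2))
save(d,"w5.png",(170,120,430,315),3)
import pickle; pickle.dump((s,d),open("pics/w5.pkl","wb"))
m=cv2.inRange(cv2.cvtColor(d["frame"],cv2.COLOR_RGB2HSV),(100,150,80),(125,255,255)); ys,xs=np.nonzero(m); 
if len(xs): print(xs.min(),xs.max(),ys.min(),ys.max(),pt(s,d,(xs.mean(),ys.mean()),60))
```

```text
[430.70850193 125.15715366 157.03017537] [2.18886183e-01 9.75750184e-01 4.82336394e-04 4.29118791e-04] [-0.66  0.2   0.27  2.17 -0.08  0.78  0.79]
231 248 361 376 [503.0938404   20.75389018  60.        ]
```

View pics/w5.png

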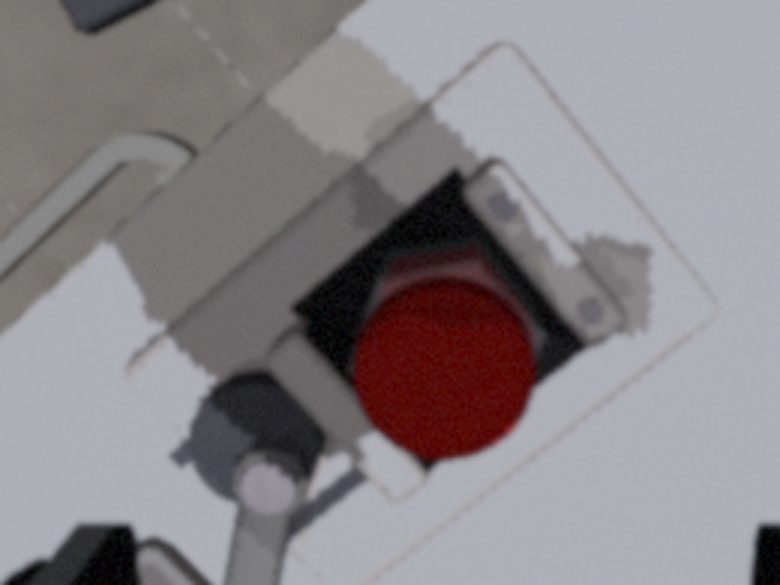

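Run:
```python
from h import *; import pickle
from scipy.optimize import least_squares
s,d=pickle.load(open("pics/w5.pkl","rb"))
px=lambda l:np.array(l)/3+[170,120]-.33
L=np.array([[-50,60,14],[50,60,14],[-50,-88,14],[-28,22,14],[-28,-30.5,14],[28,22,14]],float); uv=px([[508,38],[722,305],[120,370],[460,172],[297,308],[585,345]])
def f(p):
    return (proj(s,d,np.c_[L[:,:2]@R.from_euler('z',p[2]).as_matrix()[:2,:2].T+p[:2],L[:,2]])-uv).ravel()
r=least_squares(f,[428,131,.23]); print(r.x,np.degrees(r.x[2]),r.fun.round(1))
c=r.x[:2]; Rz=R.from_euler('z',r.x[2]).as_matrix()[:2,:2]
A,B=pt(s,d,px((390,262)),14),pt(s,d,px((480,245)),14); D=(B-A)[:2]; n=np.array([D[1],-D[0]])/np.linalg.norm(D); J=(A+B)[:2]/2+21*n; print(np.linalg.norm(D),np.degrees(np.arctan2(D[1],D[0]))-60,J,(J-c)@Rz)
m=cv2.inRange(cv2.cvtColor(d["frame"],cv2.COLOR_RGB2HSV),(0,200,50),(8,255,255)); 
cc,_=cv2.findContours(m,0,1); k=max(cc,key=cv2.contourArea); (x,y),rr=cv2.minEnclosingCircle(k); C=pt(s,d,(x,y),73)[:2]; print("cap",C,(C-c)@Rz)
print(Rz.T@(np.array([503,20.7])-c))
```

```text
[4.31336968e+02 1.29241932e+02 2.55014292e-01] 14.61124265554073 [ 0.5 -2.9  2.5  2.  -2.3  0.7 -2.5  4.4  4.4 -1.1 -2.5 -2.9]
25.662080389514824 15.527897761940608 [434.13868321 125.71357777] [ 1.82104699 -4.1210051 ]
cap [429.57970587 126.18417241] [-2.47177977 -2.51558548]
[  41.96472231 -123.1093146 ]
```

Emit:
{"name": "carry_out", "arguments": {"rows": [[[0,0,0],[-0.4,-0.1,0],0.5],[[0,0,0.4],[0,0,0],0],[[0,0,0.8],[0,0,0],0],[[0,0,0.8],[0,0,0],0],[[0,0,0.4],[0,0,0],0],[[0,0,0],[-0.5,-0.02,0],0],[[0,0,0],[-0.8,-0.04,0],0],[[0,0,0],[-0.8,-0.04,0],0],[[0,0,0],[-0.8,-0.04,0.3],0],[[0,0,0],[-0.7,-0.03,0.6],0],[[0,0,0],[-0.4,-0.02,0.6],0],[[0,0,0],[0,0,0.6],0],[[0,0,0],[0,0,0.3],0],[[0,0,0],[0,0,0],0],[[0,0,0],[0,0,0],0]]}}

```text
time_s: 10.15
tool_pos: [515.1, 54.0, 96.6]
tool_rot: [0.32, 0.948, -0.0, -0.0]
force: [0.0, -0.5, -0.2]
gripper_width: 0.0
grasp_force: 0.0
```

Run:
```python
from h import *
s,d=snap("wrist"); Rt=R.from_quat(s["tool_rot"]).as_matrix(); p=np.array(s["tool_pos"]); print(p,Rt.round(3).tolist(),s["gripper_width"],np.round(s["q"],2))
print(Rt.T@(np.array([516.8,50.6,45])-p)/25)
a=manip.snapshot("top")
for n,dd in(("wrist",d),("top",a)):
    m=cv2.inRange(cv2.cvtColor(dd["frame"],cv2.COLOR_RGB2HSV),(100,150,80),(125,255,255)); cc,_=cv2.findContours(m,0,1)
    for k in cc:
        if cv2.contourArea(k)>10: print(n,cv2.boundingRect(k),cv2.contourArea(k), pt(s,dd,np.mean(k[:,0],0),62))
save(d,"w6.png",None,1.25)
```

```text
[515.12980201  53.95757101  96.64437574] [[-0.796, 0.606, -0.0], [0.606, 0.796, -0.0], [0.0, -0.0, -1.0]] 2.0890497574766405e-05 [-0.48  0.41  0.31  2.06 -0.19  0.69  0.88]
[-0.13488181 -0.06565287  2.06577434]
wrist (244, 274, 25, 23) 408.0 [501.44501606  21.91735878  62.        ]
top (415, 241, 7, 5) 13.0 [497.06629725  25.24717522  62.        ]
```

Emit:
{"name": "carry_out", "arguments": {"rows": [[[0,0,0],[-0.2,0,0.3],0],[[0,0,0],[0,0,0.6],0],[[0,0,0],[0,0,0.6],0],[[0,0,0],[0,0,0.4],0],[[0,0,0],[0,0,0.16],0],[[0,0,0],[0,0,0],0],[[0,0,0],[0,-0.1,0],0],[[0,0,0],[0,-0.15,0],0],[[0,0,0],[0,-0.15,0],0],[[0,0,0],[0,0,0],0]]}}

```text
time_s: 11.25
tool_pos: [512.7, 42.4, 45.5]
tool_rot: [0.32, 0.947, -0.0, 0.0]
force: [0.3, -0.1, 0.3]
gripper_width: -0.002
grasp_force: 0.0
```

Emit:
{"name": "carry_out", "arguments": {"rows": [[[0,0,0.36],[-0.028,-0.083,0],0],[[0,0,0.72],[-0.055,-0.166,0],0],[[0,0,0.72],[-0.055,-0.166,0],0],[[0,0,0.72],[-0.055,-0.166,0],0],[[0,0,0.72],[-0.055,-0.166,0],0],[[0,0,0.72],[-0.055,-0.166,0],0],[[0,0,0.72],[-0.055,-0.166,0],0],[[0,0,0.72],[-0.055,-0.166,0],0],[[0,0,0.72],[-0.055,-0.166,0],0],[[0,0,0.72],[-0.055,-0.166,0],0]]}}

```text
time_s: 12.25
tool_pos: [491.4, 10.3, 45.6]
tool_rot: [0.585, 0.811, 0.001, 0.001]
force: [3.1, 2.0, -2.5]
gripper_width: -0.004
grasp_force: 1.8
```

```bash
cat > lev.py <<'E'
from h import *
s,d=snap("wrist"); Rt=R.from_quat(s["tool_rot"]).as_matrix(); p=np.array(s["tool_pos"]); print(s["time_s"],p,"yaw y",np.degrees(np.arctan2(Rt[1,1],Rt[0,1])),s["force"],np.round(s["q"],2))
print("pivot in tool",Rt.T@(np.array([446.5,65.4,45])-p))
m=cv2.inRange(cv2.cvtColor(d["frame"],cv2.COLOR_RGB2HSV),(100,150,80),(125,255,255)); cc,_=cv2.findContours(m,0,1)
for k in cc:
    if cv2.contourArea(k)>10:
        w=pt(s,d,np.mean(k[:,0],0),62); print(cv2.boundingRect(k),w,Rt.T@(w-p),"lever",-47-np.degrees(np.arctan2(w[1]-65.4,w[0]-446.5))+14.3)
E
python3 lev.py
```

```text
12.25 [491.39579955  10.28505825  45.56719953] yaw y 18.33809198643759 [ 3.08437418  1.99525579 -2.45147403] [-0.5   0.49  0.43  2.16 -0.38  0.56  0.54]
pivot in tool [ 66.44123305 -25.27697083   0.49863092]
(248, 310, 32, 28) [472.1468424    1.19378795  62.        ] [ -2.57148303 -21.08204141 -16.49683252] lever 35.5260149589311
```

Emit:
{"name": "carry_out", "arguments": {"rows": [[[0,0,0.72],[-0.058,-0.166,0],0],[[0,0,0.72],[-0.058,-0.166,0],0],[[0,0,0.72],[-0.058,-0.166,0],0],[[0,0,0.72],[-0.058,-0.166,0],0],[[0,0,0.72],[-0.058,-0.166,0],0],[[0,0,0.72],[-0.058,-0.166,0],0],[[0,0,0.72],[-0.058,-0.166,0],0],[[0,0,0.72],[-0.058,-0.166,0],0],[[0,0,0.72],[-0.058,-0.166,0],0],[[0,0,0.72],[-0.058,-0.166,0],0],[[0,0,0],[0,0,0],0]]}}

```text
time_s: 13.4
tool_pos: [450.9, -6.4, 45.6]
tool_rot: [0.806, 0.591, 0.001, 0.001]
force: [1.8, 0.9, 0.4]
gripper_width: -0.003
grasp_force: 1.1
```

```bash
python3 lev.py
```

```text
13.4 [450.932057    -6.38252954  45.63326916] yaw y -17.503824465866487 [1.8078348  0.88223831 0.37121781] [-0.62  0.48  0.61  2.25 -0.53  0.55  0.09]
pivot in tool [ 67.1252911  -25.81816879   0.62702534]
(248, 306, 33, 32) [430.83519034  -0.4492882   62.        ] [ -0.37357657 -20.91461193 -16.41330951] lever 70.68130499885832
```

Emit:
{"name": "carry_out", "arguments": {"rows": [[[0,0,0.72],[-0.058,-0.166,0],0],[[0,0,0.72],[-0.058,-0.166,0],0],[[0,0,0.72],[-0.058,-0.166,0],0],[[0,0,0.72],[-0.058,-0.166,0],0],[[0,0,0.5],[-0.045,-0.13,0],0],[[0,0,0],[0,0,0],0],[[0,0,0],[0,0,0],0]]}}

```text
time_s: 14.15
tool_pos: [434.0, -6.1, 46.2]
tool_rot: [0.884, 0.467, 0.003, 0.004]
force: [11.5, -3.5, -8.7]
gripper_width: 0.003
grasp_force: 5.8
```

```bash
python3 lev.py
```

```text
14.15 [434.02306454  -6.08587345  46.18392894] yaw y -34.33578182027802 [11.50882609 -3.46710135 -8.67418685] [-0.69  0.48  0.69  2.3  -0.61  0.53 -0.13]
pivot in tool [ 66.06385243 -30.0281806    1.08695964]
(249, 305, 33, 33) [416.9350596    5.80651894  62.        ] [  0.22775323 -20.66615048 -16.01359941] lever 83.68648369571898
```

Emit:
{"name": "carry_out", "arguments": {"rows": [[[0,0,0],[0,-0.1,0],0],[[0,0,0],[0,-0.1,0],0],[[0,0,0],[0,0,0],0],[[0,0,0],[0,0,0],0]]}}

```text
time_s: 14.6
tool_pos: [433.4, -5.7, 46.9]
tool_rot: [0.885, 0.466, 0.006, 0.007]
force: [18.6, -11.7, -13.0]
gripper_width: 0.0
grasp_force: 10.8
```

```bash
python3 lev.py
```

```text
14.6 [433.42447371  -5.68337149  46.88023225] yaw y -34.43898081064408 [ 18.61290845 -11.6719107  -13.00763944] [-0.7   0.47  0.7   2.31 -0.6   0.52 -0.13]
pivot in tool [ 66.01343167 -29.44466273   1.60904903]
(251, 305, 31, 32) [416.47822637   6.22494712  62.        ] [  0.29666095 -20.43852114 -15.48449462] lever 84.20042802698292
```

Emit:
{"name": "carry_out", "arguments": {"rows": [[[0,0,0],[0,0.4,0],0],[[0,0,0],[0,0.5,0],0],[[0,0,0],[0,0,-0.4],0],[[0,0,0],[0,0,-0.8],0],[[0,0,0],[0,0,-0.8],0.3],[[0,0,0],[0,0,-0.8],0.6],[[0,0,0],[0.3,0,-0.8],1],[[0,0,0],[0.8,-0.5,-0.6],1],[[0,0,0],[0.9,-0.6,-0.2],1],[[0,0,0],[0.9,-0.6,0],1],[[0,0,0],[0.8,-0.6,0],1],[[0,0,0],[0.3,-0.4,0],1],[[0,0,0],[0,0,0],1],[[0,0,0],[0,0,0],1]]}}

```text
time_s: 16.05
tool_pos: [443.4, 104.9, 155.1]
tool_rot: [0.885, 0.466, -0.001, -0.0]
force: [0.2, -1.3, -0.2]
gripper_width: 0.998
grasp_force: 0.0
```

```bash
cat > cap.py <<'E'
from h import *
s,d=snap("wrist"); Rt=R.from_quat(s["tool_rot"]).as_matrix(); p=np.array(s["tool_pos"]); print(s["time_s"],p,"yaw y",np.degrees(np.arctan2(Rt[1,1],Rt[0,1])),s["force"],np.round(s["q"],2))
m=cv2.inRange(cv2.cvtColor(d["frame"],cv2.COLOR_RGB2HSV),(0,200,50),(8,255,255)); cc,_=cv2.findContours(m,0,1)
k=max(cc,key=cv2.contourArea); (x,y),rr=cv2.minEnclosingCircle(k); w=pt(s,d,(x,y),73); print((x,y),rr,"cap",w,"in tool/25",Rt.T@(w-p)/25)
save(d,"w7.png",None,1.25)
a=manip.snapshot("top"); cv2.imwrite("pics/t7.png",a["frame"][:,:,::-1])
E
python3 cap.py
```

```text
16.05 [443.40292826 104.93826171 155.13073806] yaw y -34.41511160899899 [ 0.15668721 -1.28656203 -0.21930987] [-1.14  0.31  0.93  2.18 -0.35  0.8  -0.59]
(281.23016357421875, 228.74339294433594) 30.771005630493164 cap [432.16120022 129.95716744  73.        ] in tool/25 [ 0.57423348 -0.93467149  3.28528438]
```

Emit:
{"name": "carry_out", "arguments": {"rows": [[[0,0,0],[0.3,-0.45,0],1],[[0,0,0],[0.25,-0.47,0],1],[[0,0,0],[0,0,0.3],1],[[0,0,0],[0,0,0.8],1],[[0,0,0],[0,0,0.8],1],[[0,0,0],[0,0,0.8],1],[[0,0,0],[0,0,0.7],1],[[0,0,0],[0,0,0.4],1],[[0,0,0],[0,0,0.1],1],[[0,0,0],[0,0,0],0.8],[[0,0,0],[0,0,0],0.6],[[0,0,0],[0,0,0],0.3],[[0,0,0],[0,0,0],0],[[0,0,0],[0,0,0],0],[[0,0,0],[0,0,0],0],[[0,0,0],[0,0,0],0]]}}

```text
time_s: 17.75
tool_pos: [432.0, 131.5, 58.6]
tool_rot: [0.884, 0.467, -0.0, -0.002]
force: [-6.0, 1.9, 14.0]
gripper_width: 0.477
grasp_force: 58.6
```

Run:
```python
from h import *
s,d=snap("wrist"); print(s["tool_pos"],s["force"],s["moment"],s["gripper_width"],np.round(s["q"],2)); save(d,"w8.png",None,1.25)
```

```text
[431.97892273 131.49727419  58.6252859 ] [-6.03717912  1.86792524 13.97755415] [ 0.46931715  1.42164291 -0.01966667] 0.477147088964926 [-1.01  0.48  0.72  2.25 -0.58  0.6  -0.45]
```

View pics/w8.png

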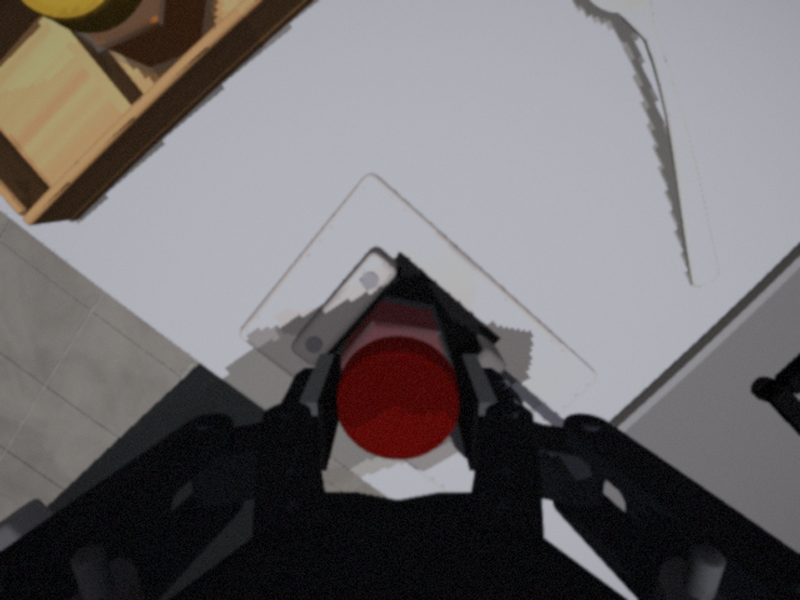

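Emit:
{"name": "carry_out", "arguments": {"rows": [[[0,0,-0.3],[0,0,0],0],[[0,0,-0.8],[0,0,0],0],[[0,0,-0.8],[0,0,0],0],[[0,0,-0.8],[0,0,0],0],[[0,0,-0.8],[0,0,0],0],[[0,0,-0.8],[0,0,0],0],[[0,0,-0.8],[0,0,0],0],[[0,0,-0.8],[0,0,0],0]]}}

```text
time_s: 18.6
tool_pos: [430.1, 132.6, 58.6]
tool_rot: [0.735, 0.678, -0.001, -0.003]
force: [-12.0, 6.1, 19.8]
gripper_width: 0.479
grasp_force: 59.4
```

```bash
cat > st.py <<'E'
from h import *
s=manip.observe(); Rt=R.from_quat(s["tool_rot"]).as_matrix(); print(s["time_s"],s["tool_pos"],"yaw y",np.degrees(np.arctan2(Rt[1,1],Rt[0,1])),"tilt",np.degrees(np.arccos(-Rt[2,2])),s["force"],s["moment"],s["gripper_width"],s["grasp_force"],np.round(s["q"],2))
E
python3 st.py
```

```text
18.6 [430.13549231 132.64808238  58.58704328] yaw y -4.680360814288844 tilt 0.4011616252309894 [-11.97684159   6.07892391  19.79553846] [ 1.29791563  2.89072519 -0.39701163] 0.4792265004505374 59.44334960192464 [-0.9   0.44  0.58  2.24 -0.45  0.57 -0.06]
```

Emit:
{"name": "carry_out", "arguments": {"rows": [[[0,0,-0.5],[0.07,-0.1,-0.03],0],[[0,0,-0.8],[0,0,0],0],[[0,0,-0.8],[0,0,0],0],[[0,0,-0.8],[0,0,0],0],[[0,0,-0.8],[0,0,0],0],[[0,0,-0.8],[0,0,0],0],[[0,0,-0.8],[0,0,0],0],[[0,0,-0.8],[0,0,0],0],[[0,0,0],[0,0,0],0]]}}

```text
time_s: 19.5
tool_pos: [427.5, 132.6, 58.7]
tool_rot: [0.532, 0.847, -0.001, -0.003]
force: [-8.9, 1.4, 11.9]
gripper_width: 0.475
grasp_force: 62.2
```

```bash
python3 st.py
```

```text
19.5 [427.49567783 132.56761388  58.71411841] yaw y 25.726947047126394 tilt 0.3325754360244958 [-8.91574808  1.35866245 11.89741781] [ 0.17546899  2.18922805 -0.2419034 ] 0.4753990827047752 62.18924572962351 [-0.8   0.41  0.43  2.24 -0.33  0.55  0.34]
```

Emit:
{"name": "carry_out", "arguments": {"rows": [[[0,0,-0.5],[0.035,-0.07,-0.02],0],[[0,0,-0.8],[0,0,0],0],[[0,0,-0.8],[0,0,0],0],[[0,0,-0.8],[0,0,0],0],[[0,0,-0.8],[0,0,0],0],[[0,0,-0.3],[0,0,0],0],[[0,0,0],[0,0,0],0],[[0,0,0],[0,0,0],0]]}}

```text
time_s: 20.3
tool_pos: [426.1, 131.7, 58.9]
tool_rot: [0.378, 0.926, -0.001, -0.002]
force: [-7.4, -0.1, 5.1]
gripper_width: 0.472
grasp_force: 62.1
```

```bash
python3 st.py
```

```text
20.3 [426.0536766  131.69031392  58.85885792] yaw y 45.58398877475527 tilt 0.26925268691345944 [-7.39957353 -0.05792556  5.05706986] [-0.13047617  1.44002124 -0.27224665] 0.471970159260303 62.07331127721773 [-0.72  0.4   0.34  2.24 -0.25  0.54  0.61]
```

Emit:
{"name": "carry_out", "arguments": {"rows": [[[0,0,0],[0.04,-0.04,-0.04],0],[[0,0,0],[0,0,-0.08],0],[[0,0,0],[0,0,-0.1],0],[[0,0,0],[0,0,-0.1],0],[[0,0,0],[0,0,0],0]]}}

```text
time_s: 20.8
tool_pos: [428.1, 132.9, 67.6]
tool_rot: [0.378, 0.926, 0.001, 0.001]
force: [-3.2, 0.3, 1.3]
gripper_width: 0.475
grasp_force: 61.8
```

```bash
python3 st.py
```

```text
20.8 [428.06017845 132.87143679  67.62100667] yaw y 45.61745355754231 tilt 0.11535048260344939 [-3.22467444  0.3409612   1.32958667] [-0.03483185  0.49930977  0.00777835] 0.475144536002745 61.755659725140504 [-0.73  0.38  0.35  2.24 -0.24  0.56  0.6 ]
```

Emit:
{"name": "carry_out", "arguments": {"rows": [[[0,0,0],[0,0,-0.15],0],[[0,0,0],[0,0,-0.25],0],[[0,0,0],[0,0,-0.25],0],[[0,0,0],[0,0,-0.15],0],[[0,0,0],[0,0,-0.08],0],[[0,0,0],[0,0,0],0],[[0,0,0],[0,0,0],0],[[0,0,0],[0,0,0],0]]}}

```text
time_s: 21.6
tool_pos: [427.0, 132.2, 88.8]
tool_rot: [0.378, 0.926, -0.0, -0.0]
force: [0.3, 0.1, 0.1]
gripper_width: 0.477
grasp_force: 61.6
```

```bash
python3 st.py
python3 - <<'E'
from h import *
s,d=snap("wrist"); print("scene px",proj(s,manip.snapshot("scene"),[[430,130,72],[430,130,36]]))
hsv=cv2.cvtColor(d["frame"],cv2.COLOR_RGB2HSV)
m=cv2.inRange(hsv,(0,200,50),(8,255,255)); cc,_=cv2.findContours(m,0,1); k=max(cc,key=cv2.contourArea); (x,y),r=cv2.minEnclosingCircle(k); c=pt(s,d,(x,y),105); print((x,y),r,c)
# pixels along the line from cap's upper image edge toward the jar
for z in(72,58,54,40,20,14):
    th=np.radians(134+np.array([0,180])); u=proj(s,d,[[431,130,z]])[0]; print(z,u)
u=int(proj(s,d,[[431,130,60]])[0][0]); print([(v,d["frame"][v,u].tolist()) for v in range(int(y-r)-60,int(y-r)+4,4)])
E
```

```text
21.6 [427.02389885 132.2265171   88.76509055] yaw y 45.60830162765673 tilt 0.023048572150686026 [0.25978162 0.05896036 0.13774092] [0.00942539 0.00314537 0.06457981] 0.4771953806504168 61.589112566298354 [-0.76  0.33  0.37  2.23 -0.21  0.61  0.57]
scene px [[324.54310064 292.59073825]
 [324.70240454 311.99139509]]
(318.0, 318.8399963378906) 49.38456344604492 [428.88307072 132.20108511 105.        ]
72 [317.87930612 291.96824659]
58 [317.91306566 281.17332079]
54 [317.92183947 278.36804796]
40 [317.949951   269.38052573]
20 [317.98423903 258.41965664]
14 [317.99340293 255.49047694]
[(209, [107, 106, 112]), (213, [76, 74, 79]), (217, [87, 84, 88]), (221, [90, 86, 87]), (225, [23, 21, 20]), (229, [51, 24, 28]), (233, [56, 26, 27]), (237, [71, 45, 51]), (241, [105, 68, 72]), (245, [110, 72, 78]), (249, [108, 75, 80]), (253, [104, 102, 103]), (257, [102, 89, 96]), (261, [73, 63, 66]), (265, [121, 101, 106]), (269, [82, 49, 53])]
```

```bash
python3 -c "
from cell import manip; print(manip.sign_off())"
```

```text
the job is handed in; nothing more can be done
None
```

I handed the job in at about 21.6 s, and no verdict was returned: by my readings the jar is clamped with the lever at its stop, and the unscrewed cap (turned about 80°) is held level about 2 cm above the open mouth, with nothing pushing on it.

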